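Seat a cast-glass lamp base in the drilling jig and close its clamp

TASK

Load the stepped cast-glass lamp base into the drilling jig: bring it up against the nest's stops, work it down past the spring plungers and feel that it sits fully home on the nest floor, and only then swing the hinged clamp plate down shut over it and let go. The glass chips if it is forced against the jig, so go gently, and leave the paperweight, the wooden block and the jacks alone.

Things in the scene. Friction and masses are not known exactly. Their poses are not given: they have to be found in the camera images.
- lamp_base: Loose cast-glass lamp base, pale green glass, 0.36-0.54 kg: a plinth 90 x 60 mm, 18 mm high, and centred on it a narrower block 66 x 44 mm, 34 mm high; 52 mm in all. Origin: centre of the underside; x along the 90 mm side, z up. Same when turned half round. It chips if any part of the jig presses on it with more than 60 N; no step needs more than 25 N.
- jig: Leaf-type drilling jig bolted to the bench: dark base plate 190 x 200 x 14 mm with an aluminium nest plate 140 (x) x 104 (y) mm on it, top (rim) 34 mm up. Origin: underside, below the nest's nominal centre; z up. Two grey hinge uprights, 100 mm high, at y = 65 to 91 mm, x = -52 and +52 mm; the clamp's rest post, 84 mm high and 30 mm wide, at x = 0, y = -60 to -72 mm.
- nest_mouth (a point): Nominal centre of the nest's pocket at rim height, 34 mm above the jig's origin (fixed to the jig, same axes). The pocket is 91.6 (x) x 61.6 (y) mm, 12 mm deep: 1.6 mm of play in all each way. The nest is square to the jig, but its slotted bolts are set anew each time: its true centre is up to 4 mm off this point in x and in y, either way, and is not measured.
- nest_stops (a point): Nominal inner corner of the nest's steel stops, at their tops, 12 mm above the rim: 45.8 mm in +x and 30.8 mm in +y of nest_mouth (off by the same unmeasured amount). Inner faces flush with the pocket walls: two 14 mm wide on the +y wall, 36 mm either side of the middle, one 16 mm wide in the middle of the +x wall. Touching them, the lamp base is in line with the pocket.
- nest_floor (a point): Nominal centre of the pocket floor, 22 mm above the jig's origin. A spring plunger's conical nose juts 3 mm from the middle of the -y and of the -x wall, 6 mm above the floor; the lamp base sticks on them 1 to 12 mm high, level or tilted, until pressed down with about 5 to 15 N and it stops dead. Fully home its underside is at this height, its plinth top 18 mm and its top face 52 mm above it.
- clamp (a joint): Angle (rad) of the hinged aluminium clamp plate, 84 mm wide, 10 mm thick, two rubber-tipped spring pads underneath. 0: shut, level over the nest, reaching from the hinge to the jig's -y; grows as it swings up and back over +y (pi/2 upright, at most 2.2). Stiff hinge: it stays where left, moved by 2 to 6 N at the bar. It shuts to 0 only over a lamp base that is fully home (pads press about 5 N).
- clamp_hinge (a point): A fixed point of the jig on the clamp's hinge axis, midway between the uprights: 78 mm towards +y and 90 mm above the jig's origin. The axis runs along the jig's x.
- clamp_bar (a point): Centre of the clamp's pull bar: a round steel bar of 12 mm diameter along the jig's x, 170 mm from the hinge axis, the cross piece of a U-shaped handle on the clamp's free end. Between the handle's arms 58 mm are free along the bar, and 34 mm between the bar and the plate's edge.
- paperweight: Bystander: a round domed glass paperweight, 72 mm across, 50 mm high; origin under its centre. Leave alone.
- wood_block: Bystander: a glassblower's dark wooden block, a cup 96 mm across and 55 mm high with a wooden handle 160 mm long; origin under the cup's centre, handle towards its x. Leave alone.
- jacks: Bystander: glassblower's steel jacks lying flat, 270 mm long along its x, 75 mm wide, 16 mm high; origin under about the middle. Leave alone.
Not all that is in view belongs to the job. What is shaped like the lamp_base but blue or yellow is not meant.

How it is judged:
By the outcome, as a careful person would: the job done as asked, in the order asked, and still so for the second after the job is handed in, with the robot touching nothing.
It also fails if it takes over 72 s, if anything falls off the work surface, if the arm or the gripper's body presses on something with over 40 N, if the wrist force passes 120 N, or if a joint passes its speed limit or range.

ROBOT

A 6-joint arm with a two-finger parallel gripper is mounted at the origin on the work surface. World frame = base frame: x ahead of the robot, y to its left, z up, the work surface at z = 0. Lengths are in mm, angles in rad, forces in N, time in s.
With the tool pointing down it reaches from about 400 to 925 mm from the base axis. Payload 12.5 kg.
Tool frame: the origin (TCP) lies at the very end of the fingers, on their centre line; the grasp point (between the pads) lies grip_depth behind it (grip_depth is the distance from the TCP to the grasp point, in mm); z points along the fingers, y is the line along which they close (so a half turn about z gives the same grasp; the last joint's range is limited). The gripper opens to 95 mm and grips with 3 to 60 N. Pads are 20 mm wide; open, the fingers measure 119 mm over their backs; the gripper's body (75 mm by 180 mm) begins 59 mm behind the grasp point.
Start: joints at [1.11, 0.491, 1.559, -0, 1.092, -0.106], TCP at [217.113, 586.1, 178.461] pointing down, gripper open.
Joint ranges: [-3.1, 3.1], [-0.84, 2.19], [0.05, 2.79], [-1.13, 4.28], [0.06, 2.93], [-2.69, 2.69]. Speed limits (rad/s): [2.22, 2.22, 2.79, 3.14, 3.14, 3.14].

INTERFACE

Orientations are given as [roll, pitch, yaw] about the fixed x, y, z axes, in that order (R = Rz(yaw) Ry(pitch) Rx(roll)).
In Python, from cell import state, read_camera, job_done, grip_depth gives the robot as it stands.
- The arm moves only by the tool drive_tool, never from a script. Its argument "targets" is a list of rows, each an object with "jaw": the opening, from 0 (shut) to 1 (fully open); "travel": the shift along the tool's x, y, z in m, a list of three; "twist": the turn about the tool's z in rad. In form: [{"jaw": jaw, "travel": [tx, ty, tz], "twist": twist}, ...]. A call has 1 to 8 rows; each row is the pose to reach, as a shift and turn from the pose commanded when the call began, along the tool's axes at that moment; what a row does not reach only later rows make up. A row lasts 1/12 s, in which the tool goes at most 41.7 mm and 7.16 degrees, less where a joint would pass 70% of its speed; a pose out of reach is approached as far as the arm can. A call with a gripper value outside its range is refused whole. The fingers move at their own pace and stop on an object; the grip force is fixed at half the most. Time passes only in rows, so rows that repeat a pose let the fingers close. It gives the time, the measured TCP pose, the force, the opening and the grip force at its end, in the units of the state.
- state(): the state, without advancing time (a new reading comes with each control period).
- read_camera(name): name is "scene" or "top"; returns a dict with "frame" (400x640x3 uint8, red, green, blue), "fx", "fy", "cx", "cy" (pixels), "k1" (the pictures are not rectified: a ray, as slopes to the right and down, at radius r is drawn at 1 + k1 r^2 times it, then the intrinsics apply), "R" (3x3) and "t" (3): a world point X has camera coordinates R X + t. Camera axes: x right, y down, z forward; pixel columns grow to the right and rows downward; lengths in mm; the calibration is good to about 2 mm. A picture is of the moment at which its call begins. There is no depth.
- job_done(): hands the job in; it is judged then, once.
The state is a dict: "t": time; "joints": joint angles; "qvel": joint speeds; "tau": joint torques, N m; "eef_pos": TCP position; "tcp_rot": TCP orientation; "ft_force": force on the tool from outside, world axes, zero at the start; "moment": the same for the moment, N m; "opening": opening from 0.0 (shut) to 1.0 (fully open); "grip_force": force on a finger pad.
Only numpy, scipy, OpenCV 4.12 (cv2) and the standard library are available. Lean on these libraries where they do the work, as an engineer would, in place of code of your own. Each camera call takes 0.05 s, during which the arm holds its last target. There are 200 camera calls.

## Working session

There is one attempt and no reset: what is moved stays moved. The work goes in short steps, Python scripts to look and compute and a tool call to move; the robot and the scene stay as the last step left them, time stands still between calls to the robot, and variables do not carry over. Pictures are saved under pics/ and viewed, at most 10 in all, crops included, and the job is handed in when it is done.

Besides the shell and the picture viewer there is one more tool, called after "Emit:" in YAML: its name, and indented under it one key for each argument. drive_tool: Moves the arm, as the interface text tells. Its arguments: {"type":"object","properties":{"targets":{"type":"array"}},"required":["targets"]}

```bash
ls; mkdir -p pics; cat > h.py <<'E'
import numpy as np, cv2
from cell import state, read_camera, job_done, grip_depth
def K(c): return np.array([[c['fx'],0,c['cx']],[0,c['fy'],c['cy']],[0,0,1.]])
def ray(c,u,v):
    d=cv2.undistortPoints(np.array([[[u,v]]],float),K(c),np.array([c['k1'],0,0,0,0.]))[0,0] if 0 else None
    x=np.array([(u-c['cx'])/c['fx'],(v-c['cy'])/c['fy']]); y=x.copy()
    for _ in range(20): y=x/(1+c['k1']*(y@y))
    R=np.array(c['R']); return -R.T@np.array(c['t']), R.T@np.array([y[0],y[1],1])
def onz(c,u,v,z):
    o,d=ray(c,u,v); return o+d*(z-o[2])/d[2]
def proj(c,X):
    p=np.array(c['R'])@np.array(X,float)+np.array(c['t']); s=p[:2]/p[2]; s=s*(1+c['k1']*(s@s))
    return s*[c['fx'],c['fy']]+[c['cx'],c['cy']]
def tri(c1,p1,c2,p2):
    o1,d1=ray(c1,*p1);o2,d2=ray(c2,*p2)
    s=np.linalg.lstsq(np.c_[d1,-d2],o2-o1,rcond=None)[0]
    a,b=o1+s[0]*d1,o2+s[1]*d2; return (a+b)/2,np.linalg.norm(a-b)
def save(n,f): cv2.imwrite('pics/'+n,f[...,::-1])
E
python3 - <<'E'
from h import *
print(grip_depth,state())
for n in('scene','top'):
    c=read_camera(n); save(n+'0.png',c['frame']); print({k:v for k,v in c.items() if k!='frame'})
E
```

```text
pics
18.8 {'t': 0.0, 'joints': array([ 1.11040262e+00,  4.91537654e-01,  1.55945448e+00, -7.40467058e-06,
        1.09172630e+00, -1.05587615e-01]), 'qvel': array([-0.00087544, -0.00143594, -0.00021801,  0.00031433,  0.00099478,
       -0.0020989 ]), 'tau': array([-1.78026898e-03, -6.12633491e+01, -2.58178550e+01,  6.91634906e-02,
        4.82917868e-02, -1.07753444e-04]), 'eef_pos': array([216.97197812, 585.81548092, 177.87365641]), 'tcp_rot': array([-3.14047244e+00, -1.12117855e-04,  2.78678991e+00]), 'ft_force': array([-1.24069538, -0.73601569,  0.57485058]), 'moment': array([-0.01626436,  0.02493713,  0.01152356]), 'grip_force': 0.0, 'opening': 1.000964366407585}
{'fx': 391.2857256816357, 'fy': 391.2857256816357, 'cx': 319.89926090234536, 'cy': 200.45392115163534, 'k1': -0.012150833750098722, 'R': array([[ 0.8588963 ,  0.51214248, -0.00268742],
       [ 0.3351473 , -0.56601618, -0.75319452],
       [-0.38726403,  0.6460153 , -0.65779237]]), 't': array([-457.95409373, -152.75400414, 1242.30648456])}
{'fx': 434.00337827749814, 'fy': 434.00337827749814, 'cx': 322.3050933780383, 'cy': 197.59575602846078, 'k1': -0.10760673127572139, 'R': array([[ 0.03021675, -0.99940942,  0.01636307],
       [-0.9960503 , -0.03147453, -0.08302502],
       [ 0.08349101, -0.01378969, -0.99641312]]), 't': array([ -63.68390813,  575.02627942, 1189.39911318])}
```

View pics/scene0.png

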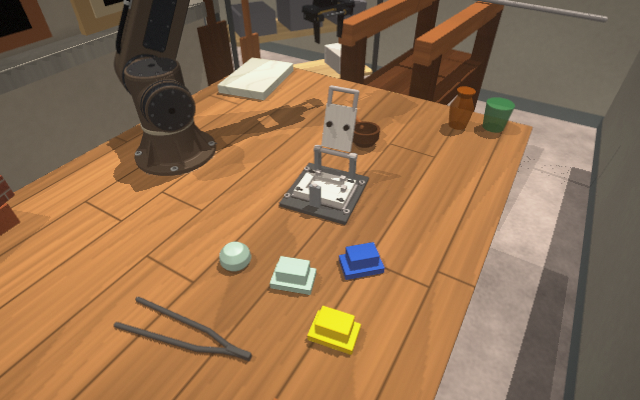

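View pics/top0.png

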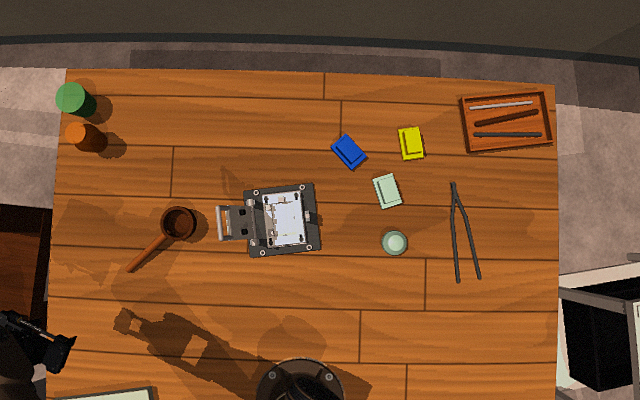

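Scene view: pale-green stepped base at (293,275), blue look-alike (361,260), yellow look-alike (334,328), paperweight dome (235,256), jig (325,190) with the clamp standing open. Top view: pale-green base (387,191), blue (349,152), yellow (411,142), dome (395,243), jig (283,220), wood block (178,222), jacks (460,230). Only the pale-green stepped one fits; I'll confirm it in one crop.

```bash
python3 - <<'E'
from h import *
a=read_camera('top'); b=read_camera('scene')
A=cv2.resize(a['frame'][165:275,205:415],None,fx=3.7,fy=3.7,interpolation=cv2.INTER_CUBIC)[:300]
A1=cv2.resize(a['frame'][170:270,210:330],(480,400),interpolation=cv2.INTER_CUBIC)
A2=cv2.resize(a['frame'][165:265,365:415],(200,400),interpolation=cv2.INTER_CUBIC)
save('crop1.png',np.hstack([A1,A2]))
B1=cv2.resize(b['frame'][80:225,270:380],(440,580),interpolation=cv2.INTER_CUBIC)
B2=cv2.resize(b['frame'][250:300,260:330],(280,200),interpolation=cv2.INTER_CUBIC)
B2=np.vstack([B2,np.zeros((380,280,3),np.uint8)])
save('crop2.png',np.hstack([B1,B2]))
for n,c,box in(('top',a,(365,165,415,215)),('scene',b,(262,248,325,300))):
    x0,y0,x1,y1=box; f=c['frame'][y0:y1,x0:x1]; h=cv2.cvtColor(f,cv2.COLOR_RGB2HSV)
    m=((h[...,0]>35)&(h[...,0]<95)&(h[...,2]>90)).astype(np.uint8)
    k=max(cv2.findContours(m,0,2)[0],key=cv2.contourArea)
    r=cv2.minAreaRect(k); print(n,cv2.contourArea(k),r[0][0]+x0,r[0][1]+y0,r[1:],(cv2.boxPoints(r)+[x0,y0]).round(1).tolist())
    print(f[20:32:3,20:32:3].reshape(-1,3)[:6].tolist())
E
```

```text
top 624.5 386.70000076293945 190.60000038146973 ((31.30654525756836, 21.187259674072266), 71.56504821777344) [[371.7, 179.1], [391.8, 172.4], [401.7, 202.1], [381.6, 208.8]]
[[186, 204, 172], [184, 203, 174], [178, 198, 169], [190, 212, 183], [190, 211, 178], [179, 202, 174]]
scene 1221.0 293.09476470947266 274.53053283691406 ((43.00128936767578, 33.342193603515625), 9.727579116821289) [[269.1, 287.3], [274.7, 254.5], [317.1, 261.7], [311.5, 294.6]]
[[218, 236, 218], [218, 236, 218], [218, 236, 218], [218, 236, 218], [216, 235, 217], [218, 236, 217]]
```

View pics/crop1.png

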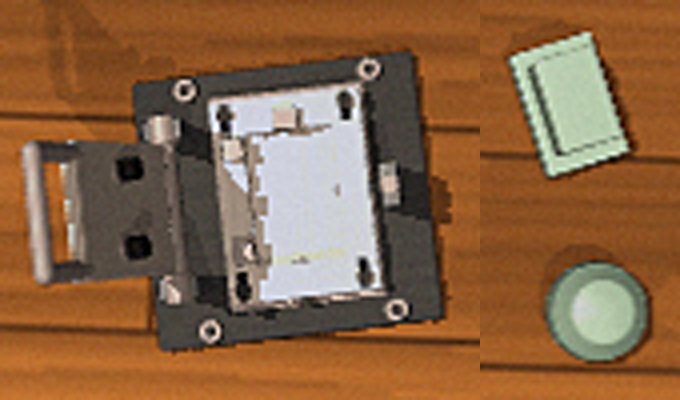

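View pics/crop2.png

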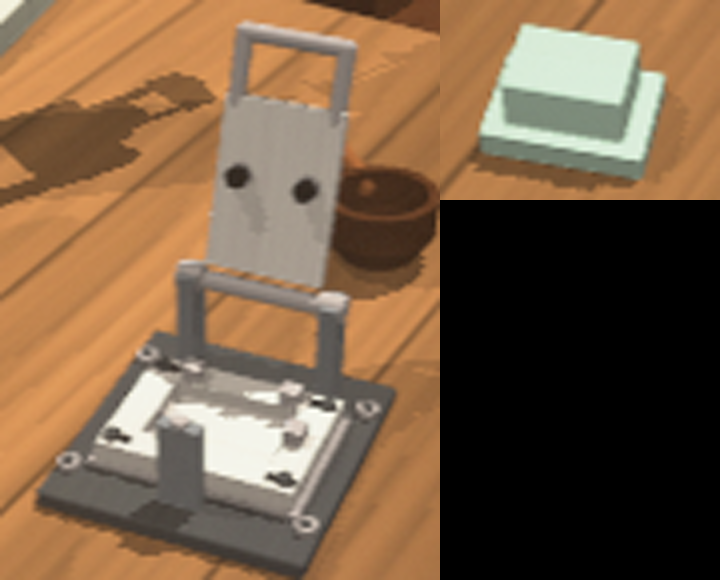

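Crops confirm it: the pale-green stepped piece (top view 387,191) has plinth plus centred block; the round one below it (395,243) is the dome. The jig's stops/hinge show: hinge on the left in the top view (world +y), rest post right (~307,216), +x stop at the top (~281,199), clamp open a bit past upright.

```bash
python3 - <<'E'
from h import *
a=read_camera('top'); b=read_camera('scene')
C=lambda x,y:(210+x/4-.5,170+y/4-.5)
S=lambda x,y:(270+x/4-.5,80+y/4-.5)
def P(*a): print(*[np.round(x,1) if not isinstance(x,str) else x for x in a])
# base plate by mask, z=14
f=a['frame'][175:265,235:330]; h=cv2.cvtColor(f,cv2.COLOR_RGB2HSV)
pl=np.array([onz(a,*C(*p),14) for p in((133,85),(412,52),(443,315),(160,350))]); P('plate',pl,pl.mean(0))
ps=np.array([onz(b,*S(*p),14) for p in((155,332),(397,388),(278,575),(38,492))]); P('plateS',ps,ps.mean(0))
n=np.array([onz(a,*C(*p),34) for p in((208,98),(362,82),(384,294),(230,312))]); P('nest',n,n.mean(0))
for nm,q in(('platetop',pl),('plateS',ps)):
    P(nm,'yaw', np.degrees(np.arctan2(*(q[0]-q[1])[:2][::-1]))-90)
P('upr', onz(a,*C(162,128),100),onz(a,*C(172,291),100),'S',onz(b,*S(190,268),100),onz(b,*S(332,302),100))
P('post',onz(a,*C(390,184),84),'S',onz(b,*S(181,422),84))
P('bar tri',tri(a,C(30,150),b,S(244,30)),tri(a,C(41,277),b,S(348,47)))
# lamp
P('lampTop c', [onz(a,386.7,190.6,z)for z in(9,18)])
q=np.array([onz(a,*p,12) for p in((371.7,179.1),(391.8,172.4),(401.7,202.1),(381.6,208.8))]);P(q,q.mean(0))
L=lambda x,y:(365+(x-480)/4-.5,165+y/4-.5)
q=np.array([onz(a,*L(*p),18) for p in((509,55),(592,32),(634,150),(551,178))]);P('lampTplinth',q,q.mean(0),np.linalg.norm(np.diff(q,axis=0),axis=1))
q=np.array([onz(a,*L(*p),52) for p in((532,65),(595,48),(620,138),(558,157))]);P('lampTtop',q,q.mean(0),np.linalg.norm(np.diff(q,axis=0),axis=1))
M=lambda x,y:(260+(x-440)/4-.5,250+y/4-.5)
q=np.array([onz(b,*M(*p),52) for p in((520,24),(640,42),(627,102),(502,84))]);P('lampStop',q,q.mean(0),np.linalg.norm(np.diff(q,axis=0),axis=1))
q=np.array([onz(b,*M(*p),18) for p in((480,135),(644,162),(666,72))]);P('lampSpl',q,(q[0]+q[2])/2,np.linalg.norm(np.diff(q,axis=0),axis=1))
E
```

```text
plate [[589.9 179.3  14. ]
 [619.5 -17.   14. ]
 [435.3 -44.6  14. ]
 [404.6 152.4  14. ]] [512.3  67.5  14. ]
plateS [[402.4 151.1  14. ]
 [588.3 181.3  14. ]
 [606.7 -30.   14. ]
 [432.  -42.3  14. ]] [507.4  65.   14. ]
nest [[580.6 123.3  34. ]
 [595.1  16.8  34. ]
 [449.1  -3.3  34. ]
 [433.4 102.2  34. ]] [514.6  59.7  34. ]
platetop yaw 8.6
plateS yaw -260.8
upr [554.1 144.3 100. ] [448.1 133.3 100. ] S [448.5 126.9 100. ] [552.1 140.2 100. ]
post [522.9  -6.   84. ] S [521.1  -4.5  84. ]Traceback (most recent call last):
  File "<stdin>", line 15, in <module>
  File "<stdin>", line 5, in P
    return _wrapfunc(a, 'round', decimals=decimals, out=out)
    return _wrapit(obj, method, *args, **kwds)
    conv = _array_converter(obj)
ValueError: setting an array element with a sequence. The requested array has an inhomogeneous shape after 1 dimensions. The detected shape was (2,) + inhomogeneous part.
```

```bash
python3 - <<'E'
from h import *
a=read_camera('top'); b=read_camera('scene')
C=lambda x,y:(210+x/4-.5,170+y/4-.5)
S=lambda x,y:(270+x/4-.5,80+y/4-.5)
np.set_printoptions(precision=1,suppress=True)
P=print
P('bar tri',tri(a,C(30,150),b,S(244,30)),tri(a,C(41,277),b,S(348,47)))
def rep(n,q):
    q=np.array(q); e=np.diff(q[:,:2],axis=0); P(n,q.mean(0),np.linalg.norm(e,axis=1),np.degrees(np.arctan2(e[:,1],e[:,0])),(q[0]+q[2])/2)
L=lambda x,y:(365+(x-480)/4-.5,165+y/4-.5)
M=lambda x,y:(260+(x-440)/4-.5,250+y/4-.5)
rep('T18',[onz(a,*L(*p),18) for p in((509,55),(592,32),(634,150),(551,178))])
rep('T52',[onz(a,*L(*p),52) for p in((532,65),(595,48),(620,138),(558,157))])
rep('S52',[onz(b,*M(*p),52) for p in((520,24),(640,42),(627,102),(502,84))])
rep('S18',[onz(b,*M(*p),18) for p in((480,135),(644,162),(666,72))])
s=state(); P(s['eef_pos'],s['tcp_rot'],cv2.Rodrigues(np.zeros(3))[0].shape)
# tool axes in world
from scipy.spatial.transform import Rotation as Ro
P(Ro.from_euler('xyz',s['tcp_rot']).as_matrix())
E
```

```text
bar tri (array([500.3, 171.1, 276. ]), np.float64(65.28178003385764)) (array([485.7, 204.7, 238.9]), np.float64(65.61232487532878))
T18 [ 603.5 -229.5   18. ] [61.8 88.8 62.6] [ -72.6 -159.4  110.2] [ 604.3 -229.4   18. ]
T52 [ 601.2 -227.1   52. ] [45.5 64.4 45. ] [ -73.  -163.5  108.7] [ 601.5 -226.9   52. ]
S52 [ 600.4 -225.9   52. ] [66.7 40.7 66.8] [  19.7  -67.6 -159.4] [ 600.3 -225.6   52. ]
S18 [ 618.  -230.7   18. ] [89.7 61.2] [ 19.5 110.3] [ 600.3 -226.1   18. ]
[217.1 586.1 178.4] [-3.1  0.   2.8] (3, 3)
[[-0.9  0.3 -0. ]
 [ 0.3  0.9 -0. ]
 [-0.  -0.  -1. ]]
```

```bash
cat >> h.py <<'E'
from scipy.spatial.transform import Rotation as Ro
np.set_printoptions(precision=4,suppress=True)
def go(x,y,z,yaw):  # yaw = direction of tool y in deg, modulo 180
    s=state(); R=Ro.from_euler('xyz',s['tcp_rot']).as_matrix()
    d=(np.array([x,y,z])-s['eef_pos'])/1000
    yw=np.degrees(np.arctan2(R[1,1],R[0,1])); t=-((yaw-yw+90)%180-90)
    print('travel',R.T@d,'twist',np.radians(t),'at',s['eef_pos'],'yaw',yw,'F',s['ft_force'],'t',s['t'],'j6',s['joints'][5])
O=np.array([513,60.]); YJ=8.2
def J(x,y):
    c,s=np.cos(np.radians(YJ)),np.sin(np.radians(YJ)); return O+[c*x-s*y,s*x+c*y]
E
python3 -c "
from h import *
go(340,330,310,69.7)
go(601,-227,310,19.2)
a=read_camera('top'); b=read_camera('scene')
C=lambda x,y:(210+x/4-.5,170+y/4-.5)
S=lambda x,y:(270+x/4-.5,80+y/4-.5)
print('bar tri',tri(a,C(30,150),b,S(348,37)),tri(a,C(41,277),b,S(244,25)))
"
```

```text
travel [-0.2042 -0.1974 -0.1316] twist -0.0005277802014513009 at [217.1025 586.0627 178.3659] yaw 69.66976042194628 F [ 0.4804 -0.4593  0.2413] t 0.4 j6 -0.1055653712123765
travel [-0.6425 -0.629  -0.1316] twist 0.8808634920556851 at [217.1025 586.0627 178.3659] yaw 69.66976042194628 F [ 0.4804 -0.4593  0.2413] t 0.4 j6 -0.1055653712123765
bar tri (array([527.5508, 193.0451, 262.6148]), np.float64(1.2319591764738749)) (array([456.6468, 184.6358, 257.3525]), np.float64(1.177631673523096))
```

Emit:
drive_tool:
  targets:
    - {"jaw":1,"travel":[-0.2042,-0.1974,-0.1316],"twist":0}
    - {"jaw":1,"travel":[-0.2042,-0.1974,-0.1316],"twist":0}
    - {"jaw":1,"travel":[-0.2042,-0.1974,-0.1316],"twist":0}
    - {"jaw":1,"travel":[-0.2042,-0.1974,-0.1316],"twist":0}
    - {"jaw":1,"travel":[-0.2042,-0.1974,-0.1316],"twist":0}
    - {"jaw":1,"travel":[-0.2042,-0.1974,-0.1316],"twist":0}
    - {"jaw":1,"travel":[-0.6425,-0.629,-0.1316],"twist":0.88}
    - {"jaw":1,"travel":[-0.6425,-0.629,-0.1316],"twist":0.88}

```text
t: 1.17
eef_pos: [351.2, 304.7, 288.0]
tcp_rot: [3.139, 0.001, 2.532]
ft_force: [1.1, -0.0, 0.4]
opening: 1.001
grip_force: 0.0
```

```bash
python3 -c "
from h import *
go(601,-227,310,19.2)"
```

```text
travel [-0.5092 -0.2929 -0.0222] twist 0.6261913569729564 at [351.1727 304.6974 287.958 ] yaw 55.07812192212033 F [ 1.1241 -0.0435  0.4065] t 1.1667 j6 -0.38884106109856653
```

Emit:
drive_tool:
  targets:
    - {"jaw":1,"travel":[-0.509,-0.293,-0.022],"twist":0.626}
    - {"jaw":1,"travel":[-0.509,-0.293,-0.022],"twist":0.626}
    - {"jaw":1,"travel":[-0.509,-0.293,-0.022],"twist":0.626}
    - {"jaw":1,"travel":[-0.509,-0.293,-0.022],"twist":0.626}
    - {"jaw":1,"travel":[-0.509,-0.293,-0.022],"twist":0.626}
    - {"jaw":1,"travel":[-0.509,-0.293,-0.022],"twist":0.626}
    - {"jaw":1,"travel":[-0.509,-0.293,-0.022],"twist":0.626}
    - {"jaw":1,"travel":[-0.509,-0.293,-0.022],"twist":0.626}

```text
t: 1.83
eef_pos: [494.1, 3.2, 299.7]
tcp_rot: [3.141, 0.0, 1.911]
ft_force: [0.6, -0.1, -0.0]
opening: 0.996
grip_force: 0.0
```

```bash
python3 -c "
from h import *
go(601,-227,110,19.2)"
```

```text
travel [-0.2527  0.024   0.1897] twist 0.004615113447779988 at [494.0635   3.231  299.6766] yaw 19.46442652253187 F [ 0.6415 -0.1301 -0.0245] t 1.8333 j6 -0.4671113052006985
```

Emit:
drive_tool:
  targets:
    - {"jaw":1,"travel":[-0.2527,0.024,0.05],"twist":0}
    - {"jaw":1,"travel":[-0.2527,0.024,0.05],"twist":0}
    - {"jaw":1,"travel":[-0.2527,0.024,0.05],"twist":0}
    - {"jaw":1,"travel":[-0.2527,0.024,0.05],"twist":0}
    - {"jaw":1,"travel":[-0.2527,0.024,0.1897],"twist":0}
    - {"jaw":1,"travel":[-0.2527,0.024,0.1897],"twist":0}
    - {"jaw":1,"travel":[-0.2527,0.024,0.1897],"twist":0}
    - {"jaw":1,"travel":[-0.2527,0.024,0.1897],"twist":0}

```text
t: 2.5
eef_pos: [597.6, -219.2, 120.9]
tcp_rot: [3.141, 0.0, 1.91]
ft_force: [1.3, -0.3, 0.1]
opening: 1.003
grip_force: 0.0
```

```bash
python3 -c "
from h import *
go(601,-227,110,19.2)"
```

```text
travel [-0.0084  0.0006  0.0109] twist 0.0044787967844696925 at [ 597.6005 -219.2413  120.8971] yaw 19.456616153046877 F [ 1.3267 -0.2862  0.0806] t 2.5 j6 -0.7950491926433576
```

Emit:
drive_tool:
  targets:
    - {"jaw":1,"travel":[0,0,0.03],"twist":0}
    - {"jaw":1,"travel":[0,0,0.03],"twist":0}
    - {"jaw":1,"travel":[0,0,0.03],"twist":0}

```text
t: 2.75
eef_pos: [596.9, -217.9, 91.8]
tcp_rot: [-3.14, -0.002, 1.911]
ft_force: [-0.1, -0.5, 1.6]
opening: 1.002
grip_force: 0.0
```

```bash
python3 -c "
from h import *
go(601,-227,27,19.2)
b=read_camera('scene'); save('s1.png',cv2.resize(b['frame'][200:310,220:360],(700,550),interpolation=cv2.INTER_CUBIC))"
```

```text
travel [-0.0101  0.001   0.0648] twist 0.004619093593761009 at [ 596.8845 -217.8719   91.8239] yaw 19.464654568098425 F [-0.1084 -0.5294  1.6282] t 2.75 j6 -0.7937836056059839
```

View pics/s1.png

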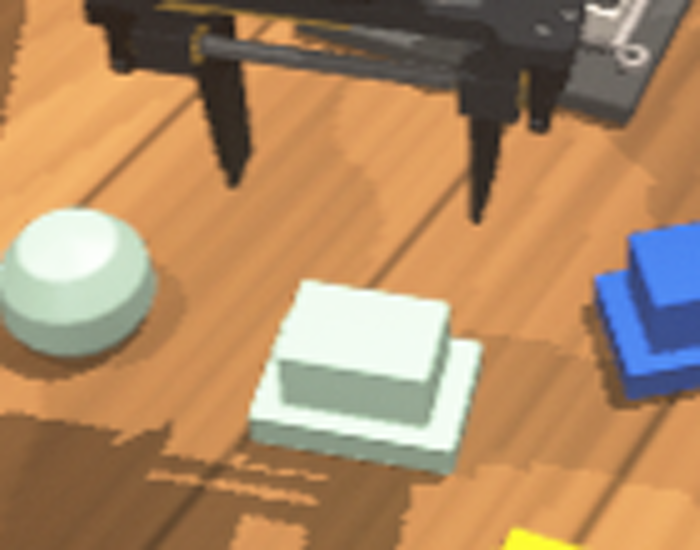

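The open fingers, tips at about (232,185) and (475,220) in the crop, straddle the pale-green base (365,370) and clear the dome. Remaining shift about 10 mm in tool −x, then down.

Emit:
drive_tool:
  targets:
    - {"jaw":1,"travel":[-0.01,0.001,0.02],"twist":0.005}
    - {"jaw":1,"travel":[-0.01,0.001,0.04],"twist":0.005}
    - {"jaw":1,"travel":[-0.01,0.001,0.055],"twist":0.005}
    - {"jaw":1,"travel":[-0.01,0.001,0.063],"twist":0.005}
    - {"jaw":1,"travel":[-0.01,0.001,0.063],"twist":0.005}
    - {"jaw":1,"travel":[-0.01,0.001,0.063],"twist":0.005}

```text
t: 3.3
eef_pos: [602.6, -227.2, 31.3]
tcp_rot: [3.14, 0.001, 1.906]
ft_force: [-0.2, -0.1, -0.4]
opening: 0.998
grip_force: 0.0
```

```bash
python3 -c "
from h import *
go(601,-227,27,19.2)"
```

```text
travel [ 0.0007 -0.0014  0.0043] twist 0.0004032699741615738 at [ 602.5535 -227.1976   31.3388] yaw 19.223105667523807 F [-0.1589 -0.0615 -0.4457] t 3.3 j6 -0.7987684010126056
```

Emit:
drive_tool:
  targets:
    - {"jaw":1,"travel":[0,0,0.003],"twist":0}
    - {"jaw":0.55,"travel":[0,0,0.003],"twist":0}
    - {"jaw":0.4,"travel":[0,0,0.003],"twist":0}
    - {"jaw":0.4,"travel":[0,0,0.003],"twist":0}
    - {"jaw":0.4,"travel":[0,0,0.003],"twist":0}
    - {"jaw":0.4,"travel":[0,0,0.003],"twist":0}
    - {"jaw":0.4,"travel":[0,0,0.003],"twist":0}
    - {"jaw":0.4,"travel":[0,0,0.003],"twist":0}

```text
t: 3.97
eef_pos: [601.7, -227.2, 26.5]
tcp_rot: [3.142, -0.0, 1.906]
ft_force: [1.1, 0.7, -0.1]
opening: 0.57
grip_force: 0.0
```

Emit:
drive_tool:
  targets:
    - {"jaw":0.57,"travel":[0,0,0],"twist":0}

```text
t: 4.05
eef_pos: [601.7, -227.2, 26.5]
tcp_rot: [3.142, -0.0, 1.906]
ft_force: [0.8, -0.6, 0.7]
opening: 0.565
grip_force: 0.0
```

```bash
python3 -c "
from h import *
s=state();print(s['opening'],s['grip_force'])
go(601,-227,27,19.2)
b=read_camera('scene'); save('s2.png',cv2.resize(b['frame'][200:310,220:360],(700,550),interpolation=cv2.INTER_CUBIC))"
```

```text
0.5652224864408629 0.0
travel [ 0.0004 -0.0006 -0.0005] twist -0.00011884110913927219 at [ 601.7042 -227.2125   26.456 ] yaw 19.193190906013673 F [ 0.778  -0.5982  0.6577] t 4.05 j6 -0.7988211572453979
```

View pics/s2.png

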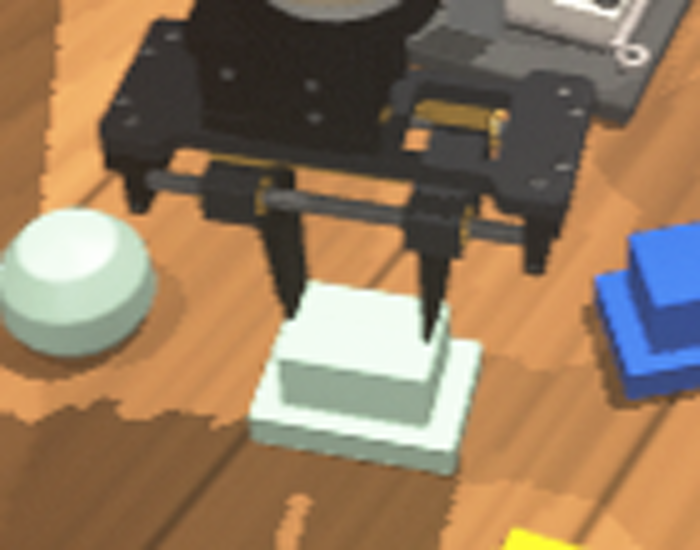

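```bash
python3 -c "
from h import *
b=read_camera('scene')
f=lambda X:(proj(b,X)-[220,200])*5
print('s1 tcp',f([596.9,-217.9,91.8]))
u=np.array([np.cos(np.radians(19.2)),np.sin(np.radians(19.2)),0])
for z in (26.5,40,55): print(z,[f(np.array([601.7,-227.2,z])+k*u) for k in(-27,0,27)])
v=np.array([-u[1],u[0],0])
print('behind',[ (k,f(np.array([601.7,-227.2,26.5])+k*v)) for k in(15,30)])
print('s1 fingers',[f(np.array([596.9,-217.9,91.8])+k*u) for k in(-47,47)])
print('lamp top corners', [f(np.array([601,-227,52])+a*u+c*v) for a in(-33,33) for c in(-22,22)])
"
```

```text
s1 tcp [361.5624 247.3353]
26.5 [array([306.0001, 356.9235]), array([366.244 , 366.8191]), array([427.0875, 376.8038])]
40 [array([303.8629, 337.0245]), array([364.7382, 346.927 ]), array([426.2261, 356.92  ])]
55 [array([301.4351, 314.4125]), array([363.0274, 324.3201]), array([425.2473, 334.32  ])]
behind [(15, array([374.8504, 340.0418])), (30, array([383.2389, 313.9427]))]
s1 fingers [array([252.613 , 230.4857]), array([472.4934, 264.4702])]
lamp top corners [array([272.5113, 355.9361]), array([301.5016, 277.2289]), array([426.2229, 381.236 ]), array([449.656 , 300.5974])]
```

In this crop the tips sit at about (290,318) and (430,340), over the block's top face, though the reported z of 26.5 would put them near rows 357–377. The images agree with tips about 27 mm higher than reported, as does the jaw closing past 66 mm with no contact. I'll settle that with a gentle touch on the block's top.

Emit:
drive_tool:
  targets:
    - {"jaw":0.57,"travel":[0,0,0.001],"twist":0}
    - {"jaw":0.57,"travel":[0,0,0.002],"twist":0}
    - {"jaw":0.57,"travel":[0,0,0.003],"twist":0}
    - {"jaw":0.57,"travel":[0,0,0.003],"twist":0}

```text
t: 4.48
eef_pos: [601.6, -227.2, 23.2]
tcp_rot: [-3.141, -0.0, 1.906]
ft_force: [0.4, 0.4, -0.3]
opening: 0.574
grip_force: 0.0
```

Emit:
drive_tool:
  targets:
    - {"jaw":0.57,"travel":[0,0,0.001],"twist":0}
    - {"jaw":0.57,"travel":[0,0,0.002],"twist":0}
    - {"jaw":0.57,"travel":[0,0,0.003],"twist":0}
    - {"jaw":0.57,"travel":[0,0,0.003],"twist":0}

```text
t: 4.82
eef_pos: [601.6, -227.1, 20.2]
tcp_rot: [-3.141, -0.0, 1.906]
ft_force: [-0.2, 0.6, -0.6]
opening: 0.569
grip_force: 0.0
```

Emit:
drive_tool:
  targets:
    - {"jaw":0.57,"travel":[0,0,0.001],"twist":0}
    - {"jaw":0.57,"travel":[0,0,0.002],"twist":0}
    - {"jaw":0.57,"travel":[0,0,0.003],"twist":0}
    - {"jaw":0.57,"travel":[0,0,0.004],"twist":0}
    - {"jaw":0.57,"travel":[0,0,0.004],"twist":0}

```text
t: 5.23
eef_pos: [601.6, -227.2, 16.2]
tcp_rot: [-3.141, -0.0, 1.906]
ft_force: [-0.1, 0.6, 0.6]
opening: 0.565
grip_force: 0.0
```

```bash
python3 -c "
from h import *
b=read_camera('scene'); f=b['frame'][245:300,262:325].astype(int)
m=(f.max(2)<60)
for r in range(0,40): print(r+245,''.join('#' if x else '.' for x in m[r]))
"
```

```text
245 #########...###.........................###########........####
246 #########...######.....................##..#..####.............
247 .....#############.............................................
248 ..........########.....................####....................
249 ...........#######......................##########.............
250 ...........#######......................##########.............
251 ............#######.....................##########.............
252 ............#######.....................##########.............
253 ............#######.......................########.............
254 ............#######........................#####...............
255 .............######........................#####...............
256 .............######........................#####...............
257 .............######........................####................
258 .............######........................####................
259 ..............#####........................####................
260 ..............#####........................####................
261 ........
[... 919 characters left out ...]
....................
275 ...............................................................
276 ...............................................................
277 ...............................................................
278 ...............................................................
279 ...............................................................
280 ...............................................................
281 ...............................................................
282 ...............................................................
283 ...............................................................
284 ...............................................................
```

Emit:
drive_tool:
  targets:
    - {"jaw":0.57,"travel":[0,0,0.001],"twist":0}
    - {"jaw":0.57,"travel":[0,0,0.002],"twist":0}
    - {"jaw":0.57,"travel":[0,0,0.003],"twist":0}
    - {"jaw":0.57,"travel":[0,0,0.003],"twist":0}

```text
t: 5.62
eef_pos: [601.9, -227.3, 16.0]
tcp_rot: [3.141, 0.001, 1.906]
ft_force: [-7.8, 2.5, 23.9]
opening: 0.569
grip_force: 12.3
```

```bash
python3 -c "
from h import *
b=read_camera('scene'); f=b['frame']
save('s3.png',cv2.resize(f[225:305,255:335],(560,560),interpolation=cv2.INTER_CUBIC))
print(-np.array(b['R']).T@b['t'])
"
```

```text
[ 925.6308 -654.4725  700.8955]
```

View pics/s3.png

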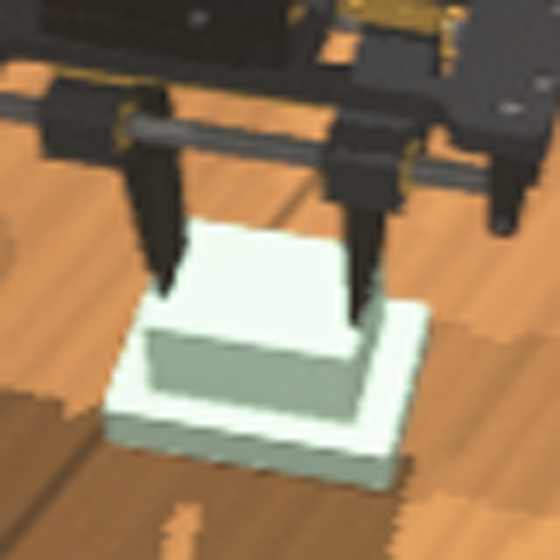

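Crop: both tips rest on the block's top face, at (165,292) and (355,325), with 24 N measured. So the tips are at z = 52 while the arm reports 16, a height offset of about +36 mm. I'll back off and check the lateral offset from the same pixels.

Emit:
drive_tool:
  targets:
    - {"jaw":0.57,"travel":[0,0,-0.006],"twist":0}
    - {"jaw":1,"travel":[0,0,-0.006],"twist":0}
    - {"jaw":1,"travel":[0,0,-0.006],"twist":0}

```text
t: 5.92
eef_pos: [601.9, -227.3, 19.6]
tcp_rot: [3.141, 0.0, 1.906]
ft_force: [0.2, 0.4, 0.4]
opening: 0.658
grip_force: 0.0
```

```bash
python3 -c "
from h import *
b=read_camera('scene')
for p in((278.6,266.7),(305.7,271.4),(292.15,269.05)): print(onz(b,*p,52))
q=[(255+x/7-.5,225+y/7-.5) for x,y in((190,222),(383,245),(357,357),(147,330))]
q=np.array([onz(b,*p,52) for p in q]);print(q,q.mean(0))
s=state();print(s)
"
```

```text
[ 577.5041 -244.4676   52.    ]
[ 633.4563 -225.7905   52.    ]
[ 605.6439 -235.0714   52.    ]
[[ 566.3668 -217.3797   52.    ]
 [ 622.6916 -194.6931   52.    ]
 [ 638.8218 -235.0287   52.    ]
 [ 579.567  -258.5406   52.    ]] [ 601.8618 -226.4105   52.    ]
{'t': 5.9667, 'joints': array([-0.4637,  0.6978,  1.6503,  0.0001,  0.7935, -0.7988]), 'qvel': array([ 0.0009,  0.0073,  0.0018,  0.0001,  0.0027, -0.0016]), 'tau': array([  0.0197, -68.6664, -19.8808,   0.0233,   0.0973,   0.0001]), 'eef_pos': array([ 601.7074, -227.1926,   19.2786]), 'tcp_rot': array([ 3.1416, -0.0001,  1.9058]), 'ft_force': array([-0.5953,  0.144 , -0.0287]), 'moment': array([-0.114 ,  0.0106,  0.025 ]), 'grip_force': 0.0, 'opening': 0.6979510833595414}
```

Emit:
drive_tool:
  targets:
    - {"jaw":1,"travel":[0,0,0],"twist":0}
    - {"jaw":1,"travel":[0,0,0],"twist":0}
    - {"jaw":1,"travel":[0,0,0],"twist":0}
    - {"jaw":1,"travel":[0,0,0],"twist":0}
    - {"jaw":1,"travel":[0,0,0.004],"twist":0}
    - {"jaw":1,"travel":[0,0,0.008],"twist":0}
    - {"jaw":1,"travel":[0,0,0.01],"twist":0}

```text
t: 6.55
eef_pos: [601.5, -227.1, 8.7]
tcp_rot: [-3.141, -0.001, 1.906]
ft_force: [-0.1, 0.3, -0.5]
opening: 0.997
grip_force: 0.0
```

Emit:
drive_tool:
  targets:
    - {"jaw":1,"travel":[0,0,0.004],"twist":0}
    - {"jaw":1,"travel":[0,0,0.008],"twist":0}
    - {"jaw":1,"travel":[0,0,0.012],"twist":0}
    - {"jaw":1,"travel":[0,0,0.015],"twist":0}
    - {"jaw":1,"travel":[0,0,0.015],"twist":0}

```text
t: 6.97
eef_pos: [601.4, -227.1, -6.4]
tcp_rot: [-3.141, -0.001, 1.906]
ft_force: [0.8, -0.3, -0.6]
opening: 0.998
grip_force: 0.0
```

Emit:
drive_tool:
  targets:
    - {"jaw":1,"travel":[0,0,0.0035],"twist":0}
    - {"jaw":0.6,"travel":[0,0,0.0035],"twist":0}
    - {"jaw":0.6,"travel":[0,0,0.0035],"twist":0}
    - {"jaw":0.6,"travel":[0,0,0.0035],"twist":0}
    - {"jaw":0.6,"travel":[0,0,0.0035],"twist":0}
    - {"jaw":0.6,"travel":[0,0,0.0035],"twist":0}
    - {"jaw":0.6,"travel":[0,0,0.0035],"twist":0}
    - {"jaw":0.6,"travel":[0,0,0.0035],"twist":0}

```text
t: 7.63
eef_pos: [601.6, -227.2, -8.9]
tcp_rot: [-3.141, -0.0, 1.906]
ft_force: [-1.9, -0.9, 2.7]
opening: 0.692
grip_force: 30.0
```

```bash
python3 -c "
from h import *
x,y=J(-8,-8); go(x,y,141,8.2)"
```

```text
travel [ 0.2941  0.0014 -0.1498] twist 0.19198541968447988 at [ 601.5887 -227.2359   -8.8767] yaw 19.19995427596853 F [-1.9031 -0.8933  2.665 ] t 7.6333 j6 -0.7988443062905334
```

Emit:
drive_tool:
  targets:
    - {"jaw":0.6,"travel":[0,0,-0.01],"twist":0}
    - {"jaw":0.6,"travel":[0,0,-0.03],"twist":0}
    - {"jaw":0.6,"travel":[0,0,-0.05],"twist":0}

```text
t: 7.88
eef_pos: [601.1, -226.8, 41.0]
tcp_rot: [-3.14, -0.002, 1.906]
ft_force: [0.2, -0.6, -4.3]
opening: 0.695
grip_force: 30.0
```

Emit:
drive_tool:
  targets:
    - {"jaw":0.6,"travel":[0.01,0,-0.03],"twist":0.02}
    - {"jaw":0.6,"travel":[0.035,0,-0.06],"twist":0.04}
    - {"jaw":0.6,"travel":[0.065,0,-0.085],"twist":0.06}
    - {"jaw":0.6,"travel":[0.1,0,-0.1],"twist":0.08}
    - {"jaw":0.6,"travel":[0.14,0.001,-0.1],"twist":0.11}
    - {"jaw":0.6,"travel":[0.18,0.001,-0.1],"twist":0.14}
    - {"jaw":0.6,"travel":[0.215,0.001,-0.1],"twist":0.17}
    - {"jaw":0.6,"travel":[0.24,0.001,-0.1],"twist":0.192}

```text
t: 8.55
eef_pos: [522.0, 2.3, 141.4]
tcp_rot: [-3.141, -0.001, 1.713]
ft_force: [0.1, -0.6, -5.6]
opening: 0.691
grip_force: 30.0
```

Emit:
drive_tool:
  targets:
    - {"jaw":0.6,"travel":[0.02,-0.004,0],"twist":0}
    - {"jaw":0.6,"travel":[0.035,-0.007,0],"twist":0}
    - {"jaw":0.6,"travel":[0.045,-0.009,0],"twist":0}
    - {"jaw":0.6,"travel":[0.045,-0.009,0],"twist":0}
    - {"jaw":0.6,"travel":[0.045,-0.009,0],"twist":0}

```text
t: 8.97
eef_pos: [508.5, 43.1, 141.2]
tcp_rot: [3.141, 0.0, 1.715]
ft_force: [-0.5, 0.1, -4.7]
opening: 0.69
grip_force: 30.0
```

```bash
python3 -c "
from h import *
x,y=J(-8,-8); go(x,y,141,8.2); go(x,y,60,8.2)
a=read_camera('top'); b=read_camera('scene')
B=cv2.resize(b['frame'][90:225,260:380],(480,540),interpolation=cv2.INTER_CUBIC)
A=cv2.resize(a['frame'][170:270,250:330],(320,400),interpolation=cv2.INTER_CUBIC)
save('s4.png',np.hstack([B,np.vstack([A,np.zeros((140,320,3),np.uint8)])]))"
```

```text
travel [ 0.0081 -0.0011  0.0002] twist 0.0007560960947244461 at [508.4772  43.1063 141.2019] yaw 8.243321115134032 F [-0.5202  0.0903 -4.7428] t 8.9667 j6 -0.18875800095310566
travel [ 0.0081 -0.0011  0.0812] twist 0.0007560960947244461 at [508.4772  43.1063 141.2019] yaw 8.243321115134032 F [-0.5202  0.0903 -4.7428] t 8.9667 j6 -0.18875800095310566
```

View pics/s4.png

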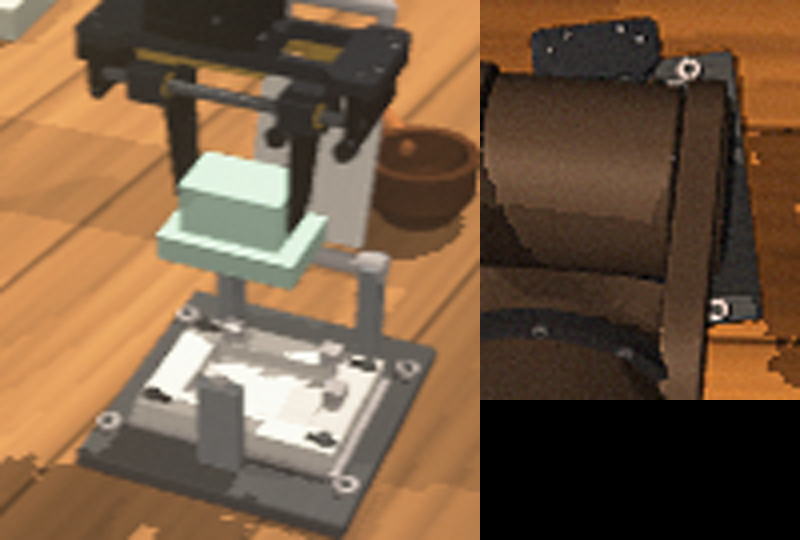

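The scene crop shows the base held level above the nest, plinth corners at (158,232), (293,262) and (327,215), with nothing touching; the top view is hidden by the arm. Checking its actual pose from those corners.

```bash
python3 -c "
from h import *
b=read_camera('scene')
S=lambda x,y:(260+x/4-.5,90+y/4-.5)
r=np.radians(8.2);u=np.array([np.cos(r),np.sin(r),0]);v=np.array([-u[1],u[0],0])
import itertools
for U in(150,):
  c=np.array([508.5,43.1,U])
  for (p,q,h),o in(((-45,-30,18),(158,232)),((45,-30,18),(293,262)),((45,30,18),(327,215)),((45,-30,0),(293,287)),((-33,-22,52),(180,190)),((-33,22,52),(205,152))):
    pr=(proj(b,c+p*u+q*v+[0,0,h])+.5-[260,90])*4; print(pr-o)
"
```

```text
[-2.6838  4.8426]
[-0.1373  7.0451]
[0.8418 2.7515]
[-0.7001  6.7945]
[-3.0104 -3.5999]
[ 1.4543 -0.7904]
```

Emit:
drive_tool:
  targets:
    - {"jaw":0.6,"travel":[0.008,-0.001,0.02],"twist":0}
    - {"jaw":0.6,"travel":[0.008,-0.001,0.045],"twist":0}
    - {"jaw":0.6,"travel":[0.008,-0.001,0.07],"twist":0}
    - {"jaw":0.6,"travel":[0.008,-0.001,0.085],"twist":0}
    - {"jaw":0.6,"travel":[0.008,-0.001,0.095],"twist":0}
    - {"jaw":0.6,"travel":[0.008,-0.001,0.1],"twist":0}
    - {"jaw":0.6,"travel":[0.008,-0.001,0.1],"twist":0}

```text
t: 9.7
eef_pos: [506.3, 50.4, 40.4]
tcp_rot: [-3.141, -0.0, 1.713]
ft_force: [0.0, 0.4, -5.5]
opening: 0.693
grip_force: 30.0
```

Emit:
drive_tool:
  targets:
    - {"jaw":0.6,"travel":[0,0,0.002],"twist":0}
    - {"jaw":0.6,"travel":[0,0,0.004],"twist":0}
    - {"jaw":0.6,"travel":[0,0,0.006],"twist":0}
    - {"jaw":0.6,"travel":[0,0,0.006],"twist":0}

```text
t: 10.03
eef_pos: [506.5, 50.8, 35.2]
tcp_rot: [3.141, 0.0, 1.714]
ft_force: [0.4, 0.2, -5.1]
opening: 0.689
grip_force: 30.0
```

Emit:
drive_tool:
  targets:
    - {"jaw":0.6,"travel":[0,0,0.002],"twist":0}
    - {"jaw":0.6,"travel":[0,0,0.004],"twist":0}
    - {"jaw":0.6,"travel":[0,0,0.006],"twist":0}
    - {"jaw":0.6,"travel":[0,0,0.007],"twist":0}
    - {"jaw":0.6,"travel":[0,0,0.007],"twist":0}

```text
t: 10.45
eef_pos: [506.2, 50.8, 27.7]
tcp_rot: [-3.141, -0.0, 1.714]
ft_force: [-0.7, -0.5, -5.7]
opening: 0.693
grip_force: 30.0
```

Emit:
drive_tool:
  targets:
    - {"jaw":0.6,"travel":[0,0,0.0005],"twist":0}
    - {"jaw":0.6,"travel":[0,0,0.001],"twist":0}
    - {"jaw":0.6,"travel":[0,0,0.001],"twist":0}

```text
t: 10.7
eef_pos: [506.3, 50.8, 26.9]
tcp_rot: [-3.142, -0.0, 1.714]
ft_force: [-0.8, -0.2, -5.2]
opening: 0.689
grip_force: 30.0
```

Emit:
drive_tool:
  targets:
    - {"jaw":0.6,"travel":[0,0.001,0],"twist":0}
    - {"jaw":0.6,"travel":[0,0.002,0],"twist":0}
    - {"jaw":0.6,"travel":[0,0.003,0],"twist":0}
    - {"jaw":0.6,"travel":[0,0.004,0],"twist":0}
    - {"jaw":0.6,"travel":[0,0.004,0],"twist":0}

```text
t: 11.12
eef_pos: [510.6, 51.4, 27.0]
tcp_rot: [3.141, -0.0, 1.714]
ft_force: [0.8, 0.3, -5.2]
opening: 0.693
grip_force: 30.0
```

Emit:
drive_tool:
  targets:
    - {"jaw":0.6,"travel":[0,0.001,0],"twist":0}
    - {"jaw":0.6,"travel":[0,0.001,0],"twist":0}

```text
t: 11.28
eef_pos: [511.4, 51.5, 27.0]
tcp_rot: [3.141, -0.0, 1.714]
ft_force: [0.0, -0.4, -4.4]
opening: 0.694
grip_force: 30.0
```

Emit:
drive_tool:
  targets:
    - {"jaw":0.6,"travel":[0,0.001,0],"twist":0}
    - {"jaw":0.6,"travel":[0,0.001,0],"twist":0}

```text
t: 11.45
eef_pos: [512.4, 51.7, 27.0]
tcp_rot: [3.141, -0.0, 1.714]
ft_force: [0.8, -0.3, -5.7]
opening: 0.692
grip_force: 30.0
```

Emit:
drive_tool:
  targets:
    - {"jaw":0.6,"travel":[0,0.001,0],"twist":0}
    - {"jaw":0.6,"travel":[0,0.001,0],"twist":0}

```text
t: 11.62
eef_pos: [513.4, 51.8, 27.0]
tcp_rot: [3.141, -0.0, 1.714]
ft_force: [-0.2, -0.6, -5.3]
opening: 0.689
grip_force: 30.0
```

Jig x is now about −0.9. Continuing in 1 mm steps.

Emit:
drive_tool:
  targets:
    - {"jaw":0.6,"travel":[0,0.001,0],"twist":0}
    - {"jaw":0.6,"travel":[0,0.001,0],"twist":0}

```text
t: 11.78
eef_pos: [514.4, 52.0, 27.0]
tcp_rot: [3.141, -0.0, 1.714]
ft_force: [0.6, -0.9, -4.9]
opening: 0.691
grip_force: 30.0
```

Emit:
drive_tool:
  targets:
    - {"jaw":0.6,"travel":[0,0.001,0],"twist":0}
    - {"jaw":0.6,"travel":[0,0.001,0],"twist":0}

```text
t: 11.95
eef_pos: [514.8, 52.1, 26.9]
tcp_rot: [-3.141, -0.0, 1.714]
ft_force: [-2.1, -1.0, -4.5]
opening: 0.689
grip_force: 30.0
```

Emit:
drive_tool:
  targets:
    - {"jaw":0.6,"travel":[0,0.0006,0],"twist":0}
    - {"jaw":0.6,"travel":[0,0.0006,0],"twist":0}

```text
t: 12.12
eef_pos: [514.8, 52.1, 26.9]
tcp_rot: [-3.139, -0.0, 1.714]
ft_force: [-5.0, -2.2, -2.8]
opening: 0.692
grip_force: 30.0
```

Emit:
drive_tool:
  targets:
    - {"jaw":0.6,"travel":[0,-0.001,0],"twist":0}
    - {"jaw":0.6,"travel":[0.002,-0.001,0],"twist":0}
    - {"jaw":0.6,"travel":[0.003,-0.001,0],"twist":0}
    - {"jaw":0.6,"travel":[0.004,-0.001,0],"twist":0}
    - {"jaw":0.6,"travel":[0.004,-0.001,0],"twist":0}

```text
t: 12.53
eef_pos: [514.2, 56.2, 27.0]
tcp_rot: [3.142, -0.0, 1.714]
ft_force: [-1.7, -1.3, -4.5]
opening: 0.69
grip_force: 30.0
```

Emit:
drive_tool:
  targets:
    - {"jaw":0.6,"travel":[0.001,0,0],"twist":0}
    - {"jaw":0.6,"travel":[0.001,0,0],"twist":0}

```text
t: 12.7
eef_pos: [514.1, 57.1, 27.0]
tcp_rot: [3.142, -0.0, 1.714]
ft_force: [-1.3, -0.8, -6.4]
opening: 0.692
grip_force: 30.0
```

Emit:
drive_tool:
  targets:
    - {"jaw":0.6,"travel":[0.001,0,0],"twist":0}
    - {"jaw":0.6,"travel":[0.001,0,0],"twist":0}

```text
t: 12.87
eef_pos: [513.9, 58.1, 27.0]
tcp_rot: [3.142, -0.0, 1.714]
ft_force: [-1.6, -1.4, -5.8]
opening: 0.69
grip_force: 30.0
```

Emit:
drive_tool:
  targets:
    - {"jaw":0.6,"travel":[0.001,0,0],"twist":0}
    - {"jaw":0.6,"travel":[0.001,0,0],"twist":0}

```text
t: 13.03
eef_pos: [513.8, 59.1, 27.0]
tcp_rot: [-3.142, -0.0, 1.714]
ft_force: [-1.5, -1.0, -5.5]
opening: 0.691
grip_force: 30.0
```

Emit:
drive_tool:
  targets:
    - {"jaw":0.6,"travel":[0.001,0,0],"twist":0}
    - {"jaw":0.6,"travel":[0.001,0,0],"twist":0}

```text
t: 13.2
eef_pos: [513.7, 60.1, 27.0]
tcp_rot: [3.142, -0.0, 1.714]
ft_force: [-1.3, -0.8, -5.9]
opening: 0.695
grip_force: 30.0
```

Emit:
drive_tool:
  targets:
    - {"jaw":0.6,"travel":[0.001,0,0],"twist":0}
    - {"jaw":0.6,"travel":[0.001,0,0],"twist":0}

```text
t: 13.37
eef_pos: [513.5, 61.1, 27.0]
tcp_rot: [-3.142, -0.0, 1.714]
ft_force: [-1.3, -1.2, -5.2]
opening: 0.695
grip_force: 30.0
```

Emit:
drive_tool:
  targets:
    - {"jaw":0.6,"travel":[0.001,0,0],"twist":0}
    - {"jaw":0.6,"travel":[0.001,0,0],"twist":0}

```text
t: 13.53
eef_pos: [513.4, 61.9, 27.0]
tcp_rot: [3.142, 0.0, 1.714]
ft_force: [-1.2, -2.5, -5.1]
opening: 0.691
grip_force: 30.0
```

Emit:
drive_tool:
  targets:
    - {"jaw":0.6,"travel":[0.001,0,0],"twist":0}
    - {"jaw":0.6,"travel":[0.001,0,0],"twist":0}

```text
t: 13.7
eef_pos: [513.4, 62.1, 27.1]
tcp_rot: [3.142, 0.001, 1.715]
ft_force: [-2.0, -10.3, -3.4]
opening: 0.693
grip_force: 30.0
```

Emit:
drive_tool:
  targets:
    - {"jaw":0.6,"travel":[0.001,0,0],"twist":0}
    - {"jaw":0.6,"travel":[0.001,0,0],"twist":0}

```text
t: 13.87
eef_pos: [513.4, 62.6, 27.2]
tcp_rot: [3.141, 0.002, 1.715]
ft_force: [-1.7, -13.6, -3.0]
opening: 0.688
grip_force: 30.0
```

Emit:
drive_tool:
  targets:
    - {"jaw":0.6,"travel":[-0.0015,-0.0003,0],"twist":0}
    - {"jaw":0.6,"travel":[-0.0022,-0.0005,0],"twist":0}
    - {"jaw":0.6,"travel":[-0.0022,-0.0005,0],"twist":0}

```text
t: 14.12
eef_pos: [513.3, 61.7, 27.1]
tcp_rot: [3.141, -0.0, 1.713]
ft_force: [0.1, -0.5, -5.4]
opening: 0.69
grip_force: 30.0
```

Emit:
drive_tool:
  targets:
    - {"jaw":0.6,"travel":[0,0,0.0005],"twist":0}
    - {"jaw":0.6,"travel":[0,0,0.001],"twist":0}
    - {"jaw":0.6,"travel":[0,0,0.0015],"twist":0}
    - {"jaw":0.6,"travel":[0,0,0.0015],"twist":0}

```text
t: 14.45
eef_pos: [512.9, 61.8, 25.4]
tcp_rot: [-3.142, -0.0, 1.714]
ft_force: [0.4, -0.3, -5.0]
opening: 0.693
grip_force: 30.0
```

Emit:
drive_tool:
  targets:
    - {"jaw":0.6,"travel":[0,0,0.0005],"twist":0}
    - {"jaw":0.6,"travel":[0,0,0.001],"twist":0}
    - {"jaw":0.6,"travel":[0,0,0.001],"twist":0}

```text
t: 14.7
eef_pos: [512.9, 61.7, 24.4]
tcp_rot: [-3.142, -0.0, 1.714]
ft_force: [-0.3, -0.1, -4.7]
opening: 0.694
grip_force: 30.0
```

Emit:
drive_tool:
  targets:
    - {"jaw":0.6,"travel":[0,0,0.0007],"twist":0}
    - {"jaw":0.6,"travel":[0,0,0.0014],"twist":0}
    - {"jaw":0.6,"travel":[0,0,0.0014],"twist":0}

```text
t: 14.95
eef_pos: [512.9, 61.7, 23.0]
tcp_rot: [-3.141, -0.0, 1.714]
ft_force: [0.3, -0.4, -5.5]
opening: 0.689
grip_force: 30.0
```

Emit:
drive_tool:
  targets:
    - {"jaw":0.6,"travel":[0,0,0.0007],"twist":0}
    - {"jaw":0.6,"travel":[0,0,0.0014],"twist":0}
    - {"jaw":0.6,"travel":[0,0,0.0014],"twist":0}

```text
t: 15.2
eef_pos: [513.1, 61.7, 21.8]
tcp_rot: [3.141, -0.0, 1.714]
ft_force: [0.4, -0.2, -2.3]
opening: 0.689
grip_force: 30.0
```

Emit:
drive_tool:
  targets:
    - {"jaw":0.6,"travel":[0,0,0.0007],"twist":0}
    - {"jaw":0.6,"travel":[0,0,0.0014],"twist":0}
    - {"jaw":0.6,"travel":[0,0,0.0014],"twist":0}

```text
t: 15.45
eef_pos: [513.3, 61.8, 20.7]
tcp_rot: [3.141, -0.0, 1.714]
ft_force: [-0.3, 2.6, 3.9]
opening: 0.694
grip_force: 30.0
```

Emit:
drive_tool:
  targets:
    - {"jaw":0.6,"travel":[0,0,0.0007],"twist":0}
    - {"jaw":0.6,"travel":[0,0,0.001],"twist":0}
    - {"jaw":0.6,"travel":[0,0,0.001],"twist":0}

```text
t: 15.7
eef_pos: [513.4, 61.8, 19.9]
tcp_rot: [3.14, 0.0, 1.714]
ft_force: [-1.5, 2.9, 6.5]
opening: 0.691
grip_force: 30.0
```

Emit:
drive_tool:
  targets:
    - {"jaw":0.6,"travel":[0,0,0.0007],"twist":0}
    - {"jaw":0.6,"travel":[0,0,0.001],"twist":0}
    - {"jaw":0.6,"travel":[0,0,0.001],"twist":0}

```text
t: 15.95
eef_pos: [513.2, 61.8, 18.1]
tcp_rot: [3.141, -0.0, 1.714]
ft_force: [2.7, 3.2, -5.9]
opening: 0.689
grip_force: 30.0
```

Emit:
drive_tool:
  targets:
    - {"jaw":0.6,"travel":[0,0,0.0007],"twist":0}
    - {"jaw":0.6,"travel":[0,0,0.0014],"twist":0}
    - {"jaw":0.6,"travel":[0,0,0.0014],"twist":0}

```text
t: 16.2
eef_pos: [513.2, 61.7, 16.8]
tcp_rot: [3.141, -0.0, 1.714]
ft_force: [2.9, 4.1, -4.6]
opening: 0.691
grip_force: 30.0
```

Emit:
drive_tool:
  targets:
    - {"jaw":0.6,"travel":[0,0,0.0007],"twist":0}
    - {"jaw":0.6,"travel":[0,0,0.001],"twist":0}
    - {"jaw":0.6,"travel":[0,0,0.001],"twist":0}

```text
t: 16.45
eef_pos: [513.1, 61.7, 15.9]
tcp_rot: [3.141, -0.0, 1.714]
ft_force: [3.1, 3.9, -2.4]
opening: 0.692
grip_force: 30.0
```

Emit:
drive_tool:
  targets:
    - {"jaw":0.6,"travel":[0,0,0.0007],"twist":0}
    - {"jaw":0.6,"travel":[0,0,0.001],"twist":0}
    - {"jaw":0.6,"travel":[0,0,0.001],"twist":0}

```text
t: 16.7
eef_pos: [513.0, 61.7, 14.8]
tcp_rot: [3.141, -0.0, 1.714]
ft_force: [3.0, 3.9, -2.6]
opening: 0.696
grip_force: 30.0
```

U ≈ 23.7, about 1.7 mm above the floor by this reckoning.

Emit:
drive_tool:
  targets:
    - {"jaw":0.6,"travel":[0,0,0.0007],"twist":0}
    - {"jaw":0.6,"travel":[0,0,0.001],"twist":0}
    - {"jaw":0.6,"travel":[0,0,0.001],"twist":0}

```text
t: 16.95
eef_pos: [512.9, 61.7, 13.8]
tcp_rot: [-3.142, -0.0, 1.714]
ft_force: [2.4, 4.1, -2.8]
opening: 0.691
grip_force: 30.0
```

Emit:
drive_tool:
  targets:
    - {"jaw":0.6,"travel":[0,0,0.0007],"twist":0}
    - {"jaw":0.6,"travel":[0,0,0.001],"twist":0}
    - {"jaw":0.6,"travel":[0,0,0.001],"twist":0}

```text
t: 17.2
eef_pos: [513.0, 61.6, 13.1]
tcp_rot: [3.141, -0.0, 1.714]
ft_force: [1.9, 2.8, 2.6]
opening: 0.692
grip_force: 30.0
```

Emit:
drive_tool:
  targets:
    - {"jaw":0.6,"travel":[0,0,0.0007],"twist":0}
    - {"jaw":0.6,"travel":[0,0,0.0012],"twist":0}
    - {"jaw":0.6,"travel":[0,0,0.0012],"twist":0}

```text
t: 17.45
eef_pos: [513.0, 61.5, 13.0]
tcp_rot: [3.141, 0.0, 1.714]
ft_force: [-2.6, 0.9, 20.2]
opening: 0.69
grip_force: 30.0
```

Emit:
drive_tool:
  targets:
    - {"jaw":0.6,"travel":[0,0,0.0006],"twist":0}
    - {"jaw":0.6,"travel":[0,0,0.0006],"twist":0}

```text
t: 17.62
eef_pos: [513.0, 61.4, 12.9]
tcp_rot: [3.141, 0.0, 1.714]
ft_force: [-4.2, 0.2, 27.7]
opening: 0.693
grip_force: 30.0
```

Emit:
drive_tool:
  targets:
    - {"jaw":0.6,"travel":[0,0,-0.001],"twist":0}
    - {"jaw":0.6,"travel":[0,0,-0.0018],"twist":0}
    - {"jaw":0.6,"travel":[0,0,-0.0018],"twist":0}

```text
t: 17.87
eef_pos: [512.9, 61.6, 13.0]
tcp_rot: [3.142, 0.0, 1.714]
ft_force: [0.5, 0.5, 5.9]
opening: 0.694
grip_force: 30.0
```

Emit:
drive_tool:
  targets:
    - {"jaw":0.9,"travel":[0,0,0],"twist":0}
    - {"jaw":0.9,"travel":[0,0,0],"twist":0}
    - {"jaw":0.9,"travel":[0,0,0],"twist":0}
    - {"jaw":0.9,"travel":[0,0,0],"twist":0}
    - {"jaw":0.9,"travel":[0,0,-0.005],"twist":0}

```text
t: 18.28
eef_pos: [512.3, 61.6, 17.3]
tcp_rot: [-3.14, -0.0, 1.714]
ft_force: [0.5, -0.2, 0.6]
opening: 0.898
grip_force: 0.0
```

Emit:
drive_tool:
  targets:
    - {"jaw":0.9,"travel":[0,0,-0.015],"twist":0}
    - {"jaw":0.9,"travel":[0,0,-0.035],"twist":0}
    - {"jaw":0,"travel":[0,0,-0.04],"twist":0}
    - {"jaw":0,"travel":[0,0,-0.04],"twist":0}
    - {"jaw":0,"travel":[0,0,-0.04],"twist":0}
    - {"jaw":0,"travel":[0,0,-0.04],"twist":0}
    - {"jaw":0,"travel":[0,0,-0.04],"twist":0}
    - {"jaw":0,"travel":[0,0,-0.04],"twist":0}

```text
t: 18.95
eef_pos: [512.6, 61.7, 57.2]
tcp_rot: [-3.14, -0.0, 1.714]
ft_force: [0.4, -0.5, 0.5]
opening: 0.536
grip_force: 0.0
```

Emit:
drive_tool:
  targets:
    - {"jaw":0,"travel":[0,0,0],"twist":0}
    - {"jaw":0,"travel":[0,0,0],"twist":0}
    - {"jaw":0,"travel":[0,0,0],"twist":0}
    - {"jaw":0,"travel":[0,0,0.006],"twist":0}
    - {"jaw":0,"travel":[0,0,0.01],"twist":0}
    - {"jaw":0,"travel":[0,0,0.014],"twist":0}
    - {"jaw":0,"travel":[0,0,0.016],"twist":0}
    - {"jaw":0,"travel":[0,0,0.016],"twist":0}

```text
t: 19.62
eef_pos: [512.6, 61.7, 41.2]
tcp_rot: [-3.141, -0.0, 1.714]
ft_force: [-1.1, 0.4, 0.2]
opening: 0.014
grip_force: 0.0
```

Emit:
drive_tool:
  targets:
    - {"jaw":0,"travel":[0,0,0.001],"twist":0}
    - {"jaw":0,"travel":[0,0,0.0025],"twist":0}
    - {"jaw":0,"travel":[0,0,0.0035],"twist":0}
    - {"jaw":0,"travel":[0,0,0.0035],"twist":0}

```text
t: 19.95
eef_pos: [512.9, 61.7, 38.3]
tcp_rot: [-3.142, -0.0, 1.714]
ft_force: [-0.3, 1.1, 0.1]
opening: 0.003
grip_force: 0.0
```

Emit:
drive_tool:
  targets:
    - {"jaw":0,"travel":[0,0,0.001],"twist":0}
    - {"jaw":0,"travel":[0,0,0.001],"twist":0}

```text
t: 20.12
eef_pos: [513.0, 61.7, 38.1]
tcp_rot: [3.141, 0.0, 1.714]
ft_force: [-1.6, -0.9, 8.0]
opening: 0.008
grip_force: 4.2
```

Emit:
drive_tool:
  targets:
    - {"jaw":0,"travel":[0,0,0.001],"twist":0}
    - {"jaw":0,"travel":[0,0,0.001],"twist":0}

```text
t: 20.28
eef_pos: [513.1, 61.7, 38.0]
tcp_rot: [3.14, 0.0, 1.714]
ft_force: [-5.8, -0.1, 21.9]
opening: 0.003
grip_force: 10.9
```

Emit:
drive_tool:
  targets:
    - {"jaw":0,"travel":[0,0,-0.02],"twist":0}
    - {"jaw":0,"travel":[0,0,-0.06],"twist":0}
    - {"jaw":0,"travel":[-0.02,0,-0.1],"twist":0}
    - {"jaw":0,"travel":[-0.04,0,-0.14],"twist":0}
    - {"jaw":0,"travel":[-0.06,0,-0.18],"twist":0}
    - {"jaw":0,"travel":[-0.08,0,-0.22],"twist":0}
    - {"jaw":0,"travel":[-0.08,0,-0.25],"twist":0}
    - {"jaw":0,"travel":[-0.08,0,-0.28],"twist":0}

```text
t: 20.95
eef_pos: [524.5, -18.9, 319.9]
tcp_rot: [3.139, 0.001, 1.712]
ft_force: [1.1, 0.5, -0.6]
opening: 0.003
grip_force: 0.0
```

```bash
python3 -c "
from h import *
x,y=J(0,190); print(x,y); go(x,y,230,8.2)
b=read_camera('scene'); a=read_camera('top')
save('s5.png',np.hstack([cv2.resize(b['frame'][70:225,260:380],(480,600)[:1]+(600,),interpolation=cv2.INTER_CUBIC)]))"
```

```text
485.9005025959528 248.0574838724799
travel [ 0.2698 -0.0008  0.0897] twist -0.0017540434225738672 at [524.4928 -18.9236 319.934 ] yaw 8.099500714803831 F [ 1.0838  0.4967 -0.6384] t 20.95 j6 -0.3032326203047587
```

View pics/s5.png

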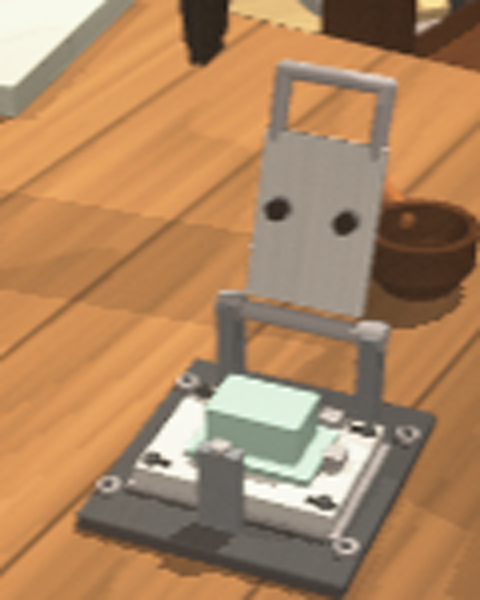

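The base sits level and low in the nest (block top at about (265,390)), touching the stops, with the clamp still open (bar at about (335,75)). It is fully home: dead stop at the floor height while gripped, and the top felt at exactly 74 mm under 22 N. Now the clamp, from behind with closed fingers.

Emit:
drive_tool:
  targets:
    - {"jaw":0,"travel":[0.04,0,0],"twist":0}
    - {"jaw":0,"travel":[0.08,0,0],"twist":0}
    - {"jaw":0,"travel":[0.12,0,0],"twist":0}
    - {"jaw":0,"travel":[0.16,0,0],"twist":0}
    - {"jaw":0,"travel":[0.2,0,0],"twist":0}
    - {"jaw":0,"travel":[0.24,0,0],"twist":0}
    - {"jaw":0,"travel":[0.27,0,0],"twist":0}
    - {"jaw":0,"travel":[0.27,0,0],"twist":0}

```text
t: 21.72
eef_pos: [484.4, 254.1, 315.3]
tcp_rot: [-3.14, -0.001, 1.718]
ft_force: [-0.2, 0.6, 0.3]
opening: 0.004
grip_force: 0.0
```

Emit:
drive_tool:
  targets:
    - {"jaw":0,"travel":[0,0,0],"twist":0}
    - {"jaw":0,"travel":[0,0,0.03],"twist":0}
    - {"jaw":0,"travel":[0,0,0.06],"twist":0}
    - {"jaw":0,"travel":[0,0,0.09],"twist":0}
    - {"jaw":0,"travel":[0,0,0.115],"twist":0}
    - {"jaw":0,"travel":[0,0,0.115],"twist":0}
    - {"jaw":0,"travel":[0,0,0.115],"twist":0}

```text
t: 22.3
eef_pos: [485.8, 248.7, 201.0]
tcp_rot: [-3.139, 0.0, 1.713]
ft_force: [0.4, -1.0, 1.1]
opening: 0.005
grip_force: 0.0
```

```bash
python3 -c "
from h import *
x,y=J(0,150); go(x,y,200,8.2)"
```

```text
travel [-0.0407  0.0001  0.001 ] twist -0.0011899263273809026 at [485.7837 248.7031 201.0221] yaw 8.131822243509577 F [ 0.405  -0.9504  1.0555] t 22.3 j6 0.2102478143446122
```

Emit:
drive_tool:
  targets:
    - {"jaw":0,"travel":[-0.015,0,0],"twist":0}
    - {"jaw":0,"travel":[-0.03,0,0],"twist":0}
    - {"jaw":0,"travel":[-0.038,0,0],"twist":0}
    - {"jaw":0,"travel":[-0.044,0,0],"twist":0}
    - {"jaw":0,"travel":[-0.05,0,0],"twist":0}
    - {"jaw":0,"travel":[-0.056,0,0],"twist":0}

```text
t: 22.8
eef_pos: [494.4, 194.4, 202.5]
tcp_rot: [3.139, -0.001, 1.714]
ft_force: [-0.5, 4.2, 2.6]
opening: 0.006
grip_force: 2.0
```

Emit:
drive_tool:
  targets:
    - {"jaw":0,"travel":[-0.012,0,0],"twist":0}
    - {"jaw":0,"travel":[-0.024,0,0],"twist":0}
    - {"jaw":0,"travel":[-0.036,0,0],"twist":0}
    - {"jaw":0,"travel":[-0.048,0,0],"twist":0}
    - {"jaw":0,"travel":[-0.06,0,0],"twist":0}
    - {"jaw":0,"travel":[-0.072,0,0.002],"twist":0}
    - {"jaw":0,"travel":[-0.084,0,0.005],"twist":0}
    - {"jaw":0,"travel":[-0.096,0,0.008],"twist":0}

```text
t: 23.47
eef_pos: [507.6, 97.9, 193.0]
tcp_rot: [-3.142, -0.0, 1.714]
ft_force: [0.8, 3.3, -0.8]
opening: 0.002
grip_force: 1.4
```

```bash
python3 -c "
from h import *
x,y=J(0,9); go(x,y,184,8.2)"
```

```text
travel [-0.0293 -0.0001  0.009 ] twist -0.0003289075613749467 at [507.629   97.9173 193.033 ] yaw 8.18115498488327 F [ 0.8395  3.2963 -0.8256] t 23.4667 j6 -0.0800540511302045
```

Emit:
drive_tool:
  targets:
    - {"jaw":0,"travel":[-0.01,0,0.002],"twist":0}
    - {"jaw":0,"travel":[-0.02,0,0.005],"twist":0}
    - {"jaw":0,"travel":[-0.03,0,0.008],"twist":0}
    - {"jaw":0,"travel":[-0.038,0,0.012],"twist":0}
    - {"jaw":0,"travel":[-0.046,0,0.017],"twist":0}
    - {"jaw":0,"travel":[-0.054,0,0.023],"twist":0}
    - {"jaw":0,"travel":[-0.062,0,0.03],"twist":0}
    - {"jaw":0,"travel":[-0.062,0,0.03],"twist":0}

```text
t: 24.13
eef_pos: [516.3, 36.4, 162.1]
tcp_rot: [-3.14, 0.0, 1.713]
ft_force: [-0.1, 1.2, -0.8]
opening: 0.003
grip_force: 0.0
```

Emit:
drive_tool:
  targets:
    - {"jaw":0,"travel":[0.005,0,-0.015],"twist":0}
    - {"jaw":0,"travel":[0.005,0,-0.04],"twist":0}
    - {"jaw":0,"travel":[-0.01,0,-0.045],"twist":0}
    - {"jaw":0,"travel":[-0.024,0,-0.045],"twist":0}
    - {"jaw":0,"travel":[-0.024,0,-0.045],"twist":0}
    - {"jaw":0,"travel":[-0.024,0,-0.03],"twist":0}
    - {"jaw":0,"travel":[-0.024,0,-0.024],"twist":0}
    - {"jaw":0,"travel":[-0.024,0,-0.02],"twist":0}

```text
t: 24.8
eef_pos: [519.4, 14.3, 182.6]
tcp_rot: [-3.14, -0.0, 1.714]
ft_force: [1.3, -0.4, 0.7]
opening: 0.004
grip_force: 0.0
```

Emit:
drive_tool:
  targets:
    - {"jaw":0,"travel":[-0.001,0,0.002],"twist":0}
    - {"jaw":0,"travel":[-0.002,0,0.004],"twist":0}
    - {"jaw":0,"travel":[-0.004,0,0.006],"twist":0}

```text
t: 25.05
eef_pos: [520.4, 10.2, 177.6]
tcp_rot: [3.142, 0.0, 1.714]
ft_force: [-0.4, 0.1, 2.0]
opening: 0.006
grip_force: 0.8
```

Emit:
drive_tool:
  targets:
    - {"jaw":0,"travel":[-0.005,0,0.01],"twist":0}
    - {"jaw":0,"travel":[-0.011,0,0.02],"twist":0}
    - {"jaw":0,"travel":[-0.018,0,0.031],"twist":0}
    - {"jaw":0,"travel":[-0.024,0,0.042],"twist":0}
    - {"jaw":0,"travel":[-0.029,0,0.053],"twist":0}
    - {"jaw":0,"travel":[-0.033,0,0.064],"twist":0}
    - {"jaw":0,"travel":[-0.036,0,0.074],"twist":0}
    - {"jaw":0,"travel":[-0.036,0,0.074],"twist":0}

```text
t: 25.72
eef_pos: [525.0, -25.9, 101.8]
tcp_rot: [-3.14, -0.001, 1.713]
ft_force: [-0.5, -0.6, -1.0]
opening: 0.006
grip_force: 0.0
```

Emit:
drive_tool:
  targets:
    - {"jaw":0,"travel":[-0.002,0,0.006],"twist":0}
    - {"jaw":0,"travel":[-0.003,0,0.012],"twist":0}
    - {"jaw":0,"travel":[-0.004,0,0.018],"twist":0}
    - {"jaw":0,"travel":[-0.005,0,0.024],"twist":0}
    - {"jaw":0,"travel":[-0.005,0,0.03],"twist":0}
    - {"jaw":0,"travel":[-0.005,0,0.03],"twist":0}

```text
t: 26.22
eef_pos: [525.7, -30.3, 72.2]
tcp_rot: [-3.14, -0.001, 1.714]
ft_force: [0.2, -0.2, 0.4]
opening: 0.007
grip_force: 0.0
```

Emit:
drive_tool:
  targets:
    - {"jaw":0,"travel":[0,0,0.002],"twist":0}
    - {"jaw":0,"travel":[0,0,0.004],"twist":0}

```text
t: 26.38
eef_pos: [526.1, -30.3, 69.4]
tcp_rot: [-3.142, -0.0, 1.714]
ft_force: [-0.1, 0.5, 1.2]
opening: 0.007
grip_force: 0.5
```

```bash
python3 -c "
from h import *
b=read_camera('scene'); save('s6.png',cv2.resize(b['frame'][80:230,250:390],(560,600),interpolation=cv2.INTER_CUBIC))"
```

```text
(no output)
```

View pics/s6.png

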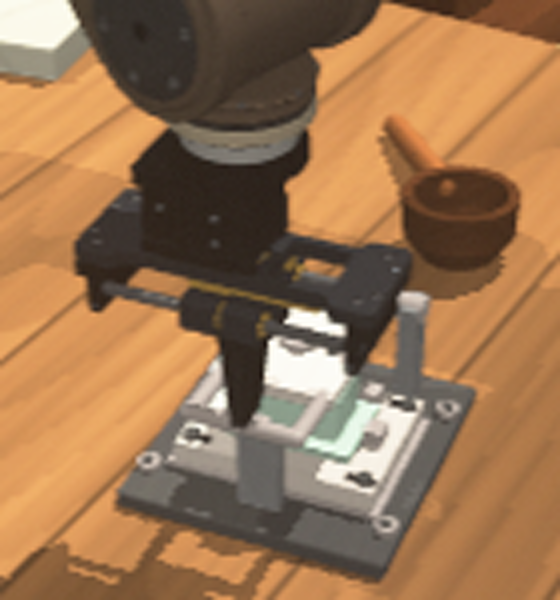

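The fingertip (242,425) is on the pull bar and the clamp has come nearly shut over the base. Real tip height is about 105, with shut at 96, so I'll finish slowly.

Emit:
drive_tool:
  targets:
    - {"jaw":0,"travel":[0,0,0.002],"twist":0}
    - {"jaw":0,"travel":[0,0,0.004],"twist":0}
    - {"jaw":0,"travel":[0,0,0.006],"twist":0}

```text
t: 26.68
eef_pos: [526.3, -30.5, 63.5]
tcp_rot: [3.141, 0.0, 1.714]
ft_force: [0.1, -2.0, 2.9]
opening: 0.003
grip_force: 1.5
```

Emit:
drive_tool:
  targets:
    - {"jaw":0,"travel":[0,0,0.001],"twist":0}
    - {"jaw":0,"travel":[0,0,0.002],"twist":0}
    - {"jaw":0,"travel":[0,0,0.003],"twist":0}
    - {"jaw":0,"travel":[0,0,0.003],"twist":0}

```text
t: 27.02
eef_pos: [526.3, -30.5, 60.4]
tcp_rot: [3.141, 0.0, 1.714]
ft_force: [-0.5, -1.7, 2.1]
opening: 0.002
grip_force: 1.0
```

Emit:
drive_tool:
  targets:
    - {"jaw":0,"travel":[0,0,0.001],"twist":0}
    - {"jaw":0,"travel":[0,0,0.0015],"twist":0}
    - {"jaw":0,"travel":[0,0,0.0015],"twist":0}

```text
t: 27.27
eef_pos: [526.4, -30.5, 59.6]
tcp_rot: [3.141, 0.0, 1.714]
ft_force: [-3.5, -3.4, 12.4]
opening: 0.003
grip_force: 6.1
```

Emit:
drive_tool:
  targets:
    - {"jaw":0,"travel":[0,0,0.001],"twist":0}
    - {"jaw":0,"travel":[0,0,0.001],"twist":0}

```text
t: 27.43
eef_pos: [526.5, -30.5, 59.3]
tcp_rot: [3.14, 0.001, 1.714]
ft_force: [-5.2, -2.4, 21.8]
opening: 0.003
grip_force: 11.1
```

Emit:
drive_tool:
  targets:
    - {"jaw":0,"travel":[0,0,-0.01],"twist":0}
    - {"jaw":0,"travel":[0,0,-0.04],"twist":0}
    - {"jaw":0,"travel":[-0.02,0,-0.08],"twist":0}
    - {"jaw":0,"travel":[-0.05,0,-0.12],"twist":0}
    - {"jaw":0,"travel":[-0.09,0,-0.15],"twist":0}
    - {"jaw":0,"travel":[-0.13,0,-0.18],"twist":0}
    - {"jaw":0,"travel":[-0.17,0,-0.2],"twist":0}
    - {"jaw":0,"travel":[-0.2,0,-0.2],"twist":0}

```text
t: 28.1
eef_pos: [552.8, -213.5, 256.6]
tcp_rot: [3.139, 0.001, 1.715]
ft_force: [1.3, 0.5, 0.2]
opening: 0.007
grip_force: 0.0
```

Emit:
drive_tool:
  targets:
    - {"jaw":0,"travel":[-0.03,0,0],"twist":0}
    - {"jaw":0,"travel":[-0.03,0,0],"twist":0}
    - {"jaw":0,"travel":[-0.03,0,0],"twist":0}

```text
t: 28.35
eef_pos: [556.3, -243.2, 252.8]
tcp_rot: [-3.141, -0.001, 1.712]
ft_force: [0.0, -0.4, -0.9]
opening: 0.007
grip_force: 0.0
```

```bash
python3 -c "
from h import *
s=state(); print(s['t'],s['eef_pos'],s['ft_force'])
a=read_camera('top')
def bar(th,x): 
    p=J(x,78-170*np.cos(th)); return proj(a,[p[0],p[1],90+170*np.sin(th)])
for th in(0,.05,.1): print(th,bar(th,-30),bar(th,30))
u,v=bar(0,0); u0,v0=int(u)-16,int(v)-16
g=cv2.cvtColor(a['frame'],cv2.COLOR_RGB2GRAY)[v0:v0+32,u0:u0+32]; print(u0,v0)
for r in g[::2]: print(' '.join('%3d'%x for x in r))
"
```

```text
28.35 [ 556.3375 -243.2052  252.7833] [ 0.0057 -0.4378 -0.9341]
0 [317.7859 225.7893] [315.2449 203.1893]
0.05 [317.7245 225.7391] [315.1649 202.9709]
0.1 [317.4995 225.7067] [314.9216 202.768 ]
300 198
153  52  30  66  66  69  67  64  62  71  67  68  57  57  52  65 116 119 111 115 108 117 114 111 113 117 110 111 113 112 112 110
150  50  11  34  67  76  96 111 151 141 148 156 158 165 162 163 132 102 125 131 131 129 129 131 127 127 126 126 126 130 124 127
155 166 174 188 189 190 191 187 183 178 173 171 165 156 168 221 141 111  57  64  64  63  59  57  59  61  56  59  58  52  58  56
130 132 140 127 124 111  95  81  74  60  55  53  46  77 175 221 176 130 105 124 120 121 122 122 124 123 128 124 129 125 126 125
215  77  49  19  31  29  41  83  80  42  44  34  21  64 187 224 189 144  96 135 134 126  68  76  72  69  72  69  68  63  84 136
231  60  51  31  29  37  31  30  41  42  43  28  29  43 140 206 210 155  73  66  69  69  65  75  72  64  70  70  67  71  66  78
232  51  77  20  27  39  55  81 108  41  44  33  31  29  99 207 231 167  98  59  63  62  75 121  60  66  81 127  65  70  70  60
2
[... 450 characters left out ...]
 223 158  97  55  59  73 119 117 117 113 120 115  58  66  62
230 230 117 123  27  56 159 146 176 161  23  36  47  45  38  78 207 237 168 124  52  66  79 132 123 119 122 126 119  66  66  75
228 227 161  93  48  37  40  32  39  42  45  44  42  40  34  67 198 227 183 137  49  80 131 132 128 125 122 127 124  68  69  67
225 231 236 135  73  33  39  49  38  47  42  44  44  40  34  79 194 205 200 153  71  58  69 124 114 111 115 116 108  54  64  69
226 233 231  35  91  24  22  25  21  22  43  52  68  97 135 141 137 172 224 163  97 118 116 115 122 116 113 116 116 117  59  70
222 187 191 145 157 167 191 191 192 203 203 213 212 217 217 216 218 212 203 174 113 122 125 126 122 125 112 118 127 114  67  69
```

```bash
python3 -c "
from h import *
b=read_camera('scene')
def bar(th,x): 
    p=J(x,78-170*np.cos(th)); return proj(b,[p[0],p[1],90+170*np.sin(th)])
for th in(0,.05,.1): print(th,bar(th,-18),bar(th,0),bar(th,18))
g=cv2.cvtColor(b['frame'],cv2.COLOR_RGB2GRAY)
for x in(-18,18):
    u,v=bar(0,x).round().astype(int); print(u,[(r,int(g[r,u])) for r in range(v-8,v+8)])
print(state()['ft_force'],state()['t'])
"
```

```text
0 [304.1452 187.8172] [310.8366 189.5907] [317.6018 191.3838]
0.05 [304.0799 185.0822] [310.8091 186.8507] [317.6129 188.6389]
0.1 [304.086  182.2226] [310.8516 183.9848] [317.6926 185.7668]
304 [(180, 216), (181, 244), (182, 252), (183, 251), (184, 231), (185, 227), (186, 230), (187, 198), (188, 148), (189, 125), (190, 172), (191, 187), (192, 183), (193, 164), (194, 157), (195, 157)]
318 [(183, 152), (184, 152), (185, 149), (186, 169), (187, 169), (188, 144), (189, 232), (190, 225), (191, 181), (192, 139), (193, 113), (194, 105), (195, 106), (196, 105), (197, 105), (198, 104)]
[0.3892 0.926  0.3899] 28.45
```

The bar appears at row ~190.7, against a predicted 191.4 for fully shut and 188.6 at 0.05 rad. That agrees with the dead stop I felt at bar height 96 mm, so the clamp is shut and the arm is clear.

```bash
python3 -c "
from cell import job_done
print(job_done())"
```

```text
the job is handed in; nothing more can be done
None
```

The lamp base is fully home on the nest floor, the clamp is shut over it, and the job is handed in at about 28.5 s with the arm clear; in-nest presses peaked at about 28 N (wrist), just over the 25 N any step needs and well under the 60 N chip limit.

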